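# Turn and stack the spare parts tray

## Task

The tray of stripped push buttons is full. Lift the empty top tray off the nested pair, turn it end for end relative to the full tray and stack it on that tray, level on the rim lugs and clear of the buttons instead of nesting; then stand the one loose button, lens down, on the floor of this upper tray. Set both down gently without dropping them, leave the full tray where it stands and do not disturb the meter, screwdriver and tape.

Things in the scene. Friction and masses are not known exactly. Their poses are not given: they have to be found in the camera images.
- spare_mid (a point): Centre (half-way up, 32 mm above the underside) of the empty top tray of the nested pair: grey plastic, open above, 188 mm long (x) x 66 mm wide (y) over the rim lip, 64 mm high, 0.2 kg. +x points to its label end, z up. The lip is a solid upright band 12 mm high all round the top; grip it from above across the 66 mm width at mid-length.
- spare_label (a point): Label holder on the label end of the empty top tray, 94 mm along x from its centre, 43 mm up. At this end a finger ledge 40 mm wide juts 10 mm out of the rim and one lug (18 mm wide) stands in the middle inside; at the other end two lugs stand in the corners. Lug tops are 58 mm above the underside, 6 mm below the rim, reaching 14 mm in. The outside of the wall is grooved below each lug.
- full_mid (a point): Centre (32 mm above the underside) of the full tray, alone on the bench with three stripped buttons in it; same kind and axes (+x to its label end). A tray set on it facing the opposite way stacks: its base drops 6 mm into this rim (4 mm play all round) and rests on the lugs, 58 mm above this tray's underside. Facing the same way it would nest.
- nest_mid (a point): Centre (32 mm above the underside) of the bottom tray of the nested pair, same kind and axes, on the bench; it stays behind. Nested trays face the same way, the lugs in the grooves, the upper one's underside 32 mm above the lower one's; 20 mm of free height lies between their two lips. They lift apart freely.
- button_mid (a point): Centre (35 mm above the underside) of the one loose push button, standing lens down on the bench, 0.07 kg: round white bezel of 34 mm diameter, 10 mm thick, at the bottom, nut 31 mm across up to 15 mm, round barrel of 24 mm diameter from 15 to 42 mm (grip it here from above), black switch block 20 (x) x 12 mm (y) from 42 to 64 mm, terminals to 70 mm.
- shell0_mid (a point): Centre (21 mm up) of a stripped button in the full tray: white, round bezel of 34 mm diameter, 10 mm thick, below, barrel of 24 mm diameter up to 42 mm; standing lens down on the tray floor, nearest the two-lug end.
- shell1_mid (a point): The same, middle stripped button in the full tray.
- shell2_mid (a point): The same, stripped button nearest the label end of the full tray.
- full: The full tray; origin at the centre of its underside, axes as full_mid.
- spare: The empty top tray; origin at the centre of its underside, axes as spare_mid. Walls 2 mm thick slope in to a base of 168 x 47 mm outside; the floor is 2.5 mm thick, its inside clear over 137 mm (x) x 43 mm (y) about the centre.
- button: The loose push button; origin at the centre of its underside (lens face).
- meter: Bystander: black multimeter lying on the bench, 78 x 155 mm, 45 mm high; origin at the centre of its underside.
- driver: Bystander: screwdriver with a red handle lying on the bench, 190 mm long along x, 26 mm thick; origin below its middle.
- tape: Bystander: roll of white tape lying flat, 68 mm diameter, 19 mm high; origin at the centre of its underside.
Not all that is in view belongs to the job. Leave any blue, green or red look-alike of the full alone.

How it is judged (in metres and radians):
On the way:
1. the empty tray stands level on the lugs of the full tray, turned end for end, and is let go (z of spare_mid in the frame of full_mid between 0.0555 and 0.0605 m and horizontal distance between spare_mid and full_mid below 0.008 m and x of spare_label in the frame of full_mid below -0.07 m and angle between spare's own z axis and vertical below 0.03 rad and contact force between the fingers and spare below 0.1 N), for 0.2 s.
At the end, for the whole second after the job is handed in: Spare tray level on the full tray's lugs, turned end for end: underside 58 mm (+-2.5) above the full tray's, centres within 8 mm, tilt under 0.03 rad. Loose button upright on its floor, released, at rest. Full tray within 30 mm of its start and still holding its three stripped buttons (z of spare_mid in the frame of full_mid between 0.0555 and 0.0605 m and horizontal distance between spare_mid and full_mid below 0.008 m and x of spare_label in the frame of full_mid below -0.07 m and angle between spare's own z axis and vertical below 0.03 rad and distance of full_mid from where it was at the start of the episode below 0.03 m and x of button_mid in the frame of spare_mid between -0.07 and 0.07 m and y of button_mid in the frame of spare_mid between -0.02 and 0.02 m and z of button_mid in the frame of spare_mid between 0.002 and 0.009 m and angle between button's own z axis and vertical below 0.1 rad and linear speed of each of button, spare below 0.02 m/s and distance between each of shell0_mid, shell1_mid, shell2_mid and full_mid below 0.08 m); the robot touches nothing.
It fails at once if the empty tray or the loose button is dropped from more than about 10 mm (moving at over 0.45 m/s with no finger on it) ((linear speed of spare above 0.45 m/s and contact force between the fingers and spare below 0.1 N) or (linear speed of button above 0.45 m/s and contact force between the fingers and button below 0.1 N)).
It fails at once if the tray is rammed onto the full tray (over 60 N) (contact force between spare and full above 60 N).
It fails at once if the meter, screwdriver or tape is moved more than 20 mm (distance of any of meter, driver, tape from where it was at the start of the episode above 0.02 m).
It also fails if it takes over 58 s, if anything falls off the work surface, if the arm or the gripper's body presses on something with over 40 N, if the wrist force passes 120 N, or if a joint passes its speed limit or range.

## Robot

A 6-joint arm with a two-finger parallel gripper is mounted at the origin on the work surface. World frame = base frame: x ahead of the robot, y to its left, z up, the work surface at z = 0. Lengths are in mm, angles in degrees, forces in N, time in s.
With the tool pointing down it reaches from about 250 to 725 mm from the base axis. Payload 9.7 kg.
Tool frame: the origin (TCP) lies midway between the tips of the shut fingers; the grasp point (between the pads) lies 19 mm behind it; z points along the fingers, y is the line along which they close (so a half turn about z gives the same grasp; the last joint's range is limited). The gripper opens to 85 mm and grips with 20 to 120 N. Pads are 22 mm wide; open, the fingers measure 114 mm over their backs; the gripper's body (76 mm by 85 mm) begins 54 mm behind the grasp point. The pads swing forward as they close: fully open they stand 13 mm farther back than shut.
Start: joints at [-64.4, 4.979, 10.078, 95.1, 0, 90], TCP at [237.642, -496.007, 231.284] pointing down, gripper open.
Joint ranges: [-179.16, 179.16], [-48.56, 103.87], [-65.8, 70.77], [-126.05, 130.52], [-82.76, 87.17], [-180, 180]. Speed limits (degrees/s): [127.2, 127.2, 147.25, 180, 180, 180].

## Interface

Orientations are given as a 3x3 rotation matrix whose columns are the frame's x, y, z axes.
In Python, from station import monitor, cams, job gives the robot as it stands. The module is installed in compiled form; this text tells all that it offers.
- The arm moves only by the tool play_rows, never from a script. Its argument "commands" is a list of rows, each an object of numbers: "x", "y", "z": the shift along the tool's x, y, z in cm; "roll": the turn about the tool's z in rad. A call has 1 to 5 rows; each row shifts and turns the commanded pose from where the row before left it, along the tool's axes as they then stand; what a row does not reach is not made up. A row lasts 1/12 s, in which the tool goes at most 41.7 mm and 7.16 degrees, less where a joint would pass 70% of its speed; a pose out of reach is approached as far as the arm can. A call is refused whole if a number of a shift passes 4.17 or a number of a turn 0.125, either way. A call with a gripper value outside its range is refused whole. "gripper" is the finger opening in cm, from 0 to 8.54, set as the call begins (left out, the last holds). The fingers move at their own pace and stop on an object; "grip_force" is the grip in N (left out, the last holds). Time passes only in rows, so rows that do not move let the fingers close. It gives the time, the measured TCP pose, the force, the opening and the grip force at its end, in the units of the state.
- monitor.read_state(): the state, without advancing time (a new reading comes with each control period).
- cams.capture(name): name is "scene" or "top" or "wrist"; returns a dict with "frame" (480x640x3 uint8, blue, green, red), "fx", "fy", "cx", "cy" (pixels), "k1" (the pictures are not rectified: a ray, as slopes to the right and down, at radius r is drawn at 1 + k1 r^2 times it, then the intrinsics apply), "eye" and "attitude" of the camera in the world; the wrist camera has in their place "tool_from_camera" (4x4, takes a point from camera to tool coordinates, whose origin is the TCP and whose axes are the flange's). Camera axes: x right, y down, z forward; pixel columns grow to the right and rows downward; lengths in mm; the calibration is good to about 2 mm. A picture is of the moment at which its call begins: read the wrist's pose just before it. There is no depth.
- job.hand_in(): hands the job in; it is judged then, once.
The state is a dict: "time": time; "qpos": joint angles; "joint_velocities": joint speeds; "tau": joint torques, N m; "ee_pos": TCP position; "eef_rot": TCP orientation; "contact_force": force on the tool from outside, world axes, zero at the start; "torque": the same for the moment, N m; "opening": opening from 0.0 (shut) to 1.0 (fully open); "grasp_force": force on a finger pad.
Only numpy, scipy, OpenCV 4.12 (cv2) and the standard library are available. Lean on these libraries where they do the work, as an engineer would, in place of code of your own. Each camera call takes 0.05 s, during which the arm holds its last target. There are 200 camera calls.

## Working session

There is one attempt and no reset: what is moved stays moved. The work goes in short steps, Python scripts to look and compute and a tool call to move; the robot and the scene stay as the last step left them, time stands still between calls to the robot, and variables do not carry over. Pictures are saved under pics/ and viewed, at most 10 in all, crops included, and the job is handed in when it is done.

Besides the shell and the picture viewer there is one more tool, called after "Call:" as name([rows], argument=value, ...), one row to a line, values as JSON. play_rows: Moves the arm, as the interface text tells. Its arguments: {"type":"object","properties":{"commands":{"type":"array","items":{"type":"object","properties":{"x":{"type":"number"},"y":{"type":"number"},"z":{"type":"number"},"roll":{"type":"number"}}}},"gripper":{"type":"number"},"grip_force":{"type":"number"}},"required":["commands"]}

```bash
mkdir -p pics
cat > h.py <<'E'
import numpy as np, cv2
from station import monitor, cams, job
def cap(name, fn=None):
    s=monitor.read_state(); c=cams.capture(name)
    if fn: cv2.imwrite('pics/'+fn,c['frame'])
    return s,c
def campose(s,c):
    if 'eye' in c: return np.array(c['eye'],float),np.array(c['attitude'],float)
    T=np.array(c['tool_from_camera'],float); R=np.array(s['eef_rot'],float)
    return np.array(s['ee_pos'])+R@T[:3,3], R@T[:3,:3]
def K(c): return np.array([[c['fx'],0,c['cx']],[0,c['fy'],c['cy']],[0,0,1.]]),np.array([c['k1'],0,0,0.])
def ray(s,c,uv,z):
    e,A=campose(s,c); k,d=K(c)
    p=cv2.undistortPoints(np.array(uv,float).reshape(-1,1,2),k,d).reshape(-1,2)
    r=np.c_[p,np.ones(len(p))]@A.T
    return e+r*((z-e[2])/r[:,2])[:,None]
def proj(s,c,P):
    e,A=campose(s,c); k,d=K(c)
    q=(np.array(P,float).reshape(-1,3)-e)@A
    return cv2.projectPoints(q,np.zeros(3),np.zeros(3),k,d)[0].reshape(-1,2)
E
python3 - <<'E'
from h import *
import pickle
for n in('top','scene'):
    s,c=cap(n,n+'0.png'); pickle.dump((s,c),open(n+'0.pkl','wb'))
    print(n,c.get('eye'),c['fx'],c['k1'],np.round(c['attitude'],3).tolist())
s,c=cap('wrist','w0.png');print(c['tool_from_camera'],s['eef_rot'],s['time'])
E
```

```text
top [ 378.98101963  -75.307075   1134.66806029] 441.4060532459385 -0.0018118527247127437 [[-0.011, -0.995, 0.097], [-1.0, 0.011, 0.005], [-0.006, -0.097, -0.995]]
scene [1479.30245701 -546.60897803  922.43267348] 589.5359305027127 -0.0419243093587737 [[0.435, 0.558, -0.707], [0.9, -0.265, 0.345], [0.005, -0.787, -0.617]]
[[-1.82931674e-04 -9.49653094e-01 -3.13303316e-01  7.97254962e+01]
 [ 9.99999144e-01 -5.79610744e-04  1.17297711e-03  8.13256580e-02]
 [-1.29551531e-03 -3.13302833e-01  9.49652387e-01 -1.42315887e+02]
 [ 0.00000000e+00  0.00000000e+00  0.00000000e+00  1.00000000e+00]] [[ 9.01839443e-01  4.32070959e-01 -5.52958535e-04]
 [ 4.32071312e-01 -9.01838783e-01  1.09129686e-03]
 [-2.71617729e-05 -1.22309207e-03 -9.99999252e-01]] 0.1
```

View pics/top0.png

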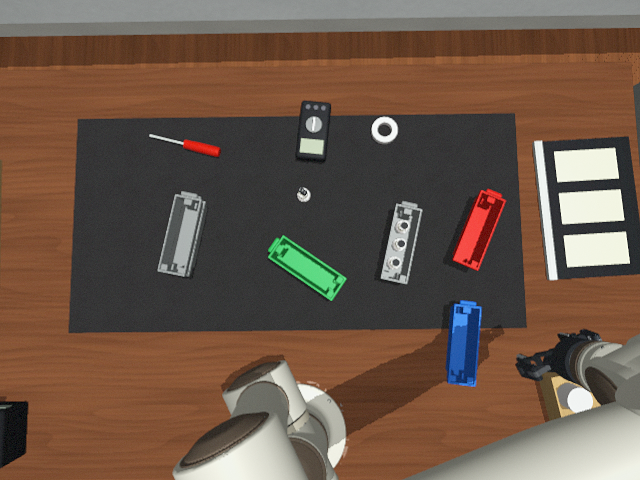

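View pics/scene0.png

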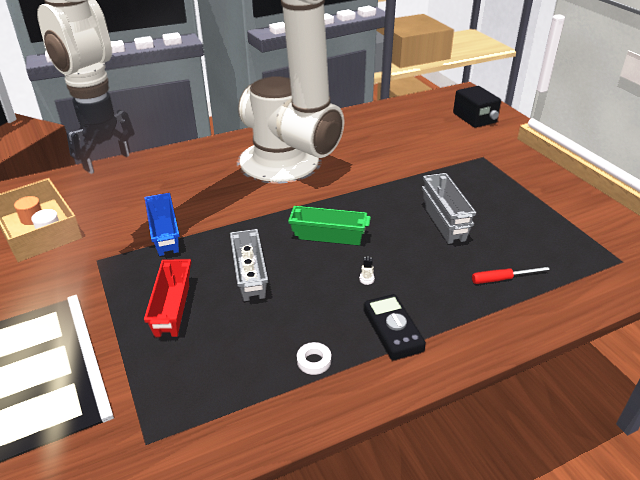

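The nested pair is the grey tray at top-image (182,234) and the full tray is the grey one with three white buttons at (401,242). The loose button is at (304,194). Look-alikes are green (307,267), red (480,230) and blue (464,343). Both ledge (label) ends point up the image. The scene picture confirms two stacked rims at (447,207). I'll check the choice in one close crop.

Run:
```python
from h import *
import pickle
s,c=pickle.load(open('top0.pkl','rb'))
f=c['frame']
a=cv2.resize(f[180:290,145:220],None,fx=5,fy=5,interpolation=cv2.INTER_CUBIC)
b=cv2.resize(f[180:290,365:440],None,fx=5,fy=5,interpolation=cv2.INTER_CUBIC)
cv2.imwrite('pics/crop.png',np.hstack([a,b]))
hsv=cv2.cvtColor(f,cv2.COLOR_BGR2HSV)
m=((hsv[...,2]>70)&(hsv[...,1]<60)).astype(np.uint8)
for nm,(x0,y0,x1,y1),z in(('spare',(145,180,220,290),96),('full',(365,180,440,290),64),('btn',(285,180,325,210),35)):
    mm=np.zeros_like(m);mm[y0:y1,x0:x1]=m[y0:y1,x0:x1]
    n,l,st,_=cv2.connectedComponentsWithStats(mm); k=1+st[1:,4].argmax()
    cn=max(cv2.findContours((l==k).astype(np.uint8),0,2)[0],key=cv2.contourArea)
    W=ray(s,c,cn.reshape(-1,2),z)[:,:2]
    r=cv2.minAreaRect(W.astype(np.float32)); print(nm,st[k],r)
```

```text
spare [ 157  191   49   86 2585] ((491.3568420410156, 263.3829345703125), (78.32836151123047, 199.83148193359375), 78.14700317382812)
full [ 380  201   43   84 1951] ((468.1881103515625, -262.2778625488281), (68.19319152832031, 199.708740234375), 76.87751770019531)
btn [297 187  14  15 152] ((593.03466796875, -22.585418701171875), (32.90807342529297, 35.8799934387207), 89.31295013427734)
```

View pics/crop.png

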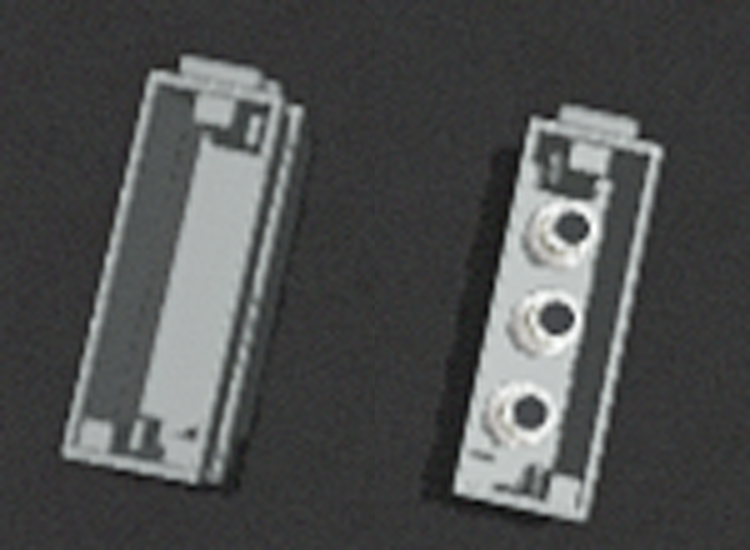

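The crop confirms both: left is the empty tray on top of the pair (second rim visible to its right, ledge and single lug at the top), right is the full tray with three buttons. Both label ends are up. Next I compute corner positions.

```bash
cat >> h.py <<'E'
def fitrect(P):  # P: TL,TR,BR,BL (image up = label end)
    P=np.array(P)[:,:2]; d=(P[0]+P[1]-P[2]-P[3])/2; w=(P[0]+P[3]-P[1]-P[2])/2
    return P.mean(0), np.degrees(np.arctan2(d[1],d[0])), np.linalg.norm(d), np.linalg.norm(w)
E
python3 - <<'E'
from h import *
import pickle
s,c=pickle.load(open('top0.pkl','rb'))
A=np.array([(152,72),(282,95),(202,483),(66,455)])/5+[145,180]-.4
B=np.array([(533,120),(662,150),(586,520),(456,490)])/5+[365-75,180]-.4
print(fitrect(ray(s,c,A,96)),fitrect(ray(s,c,B,64)))
s,c=pickle.load(open('scene0.pkl','rb'))
print(ray(s,c,[(367,277)],5))
s=monitor.read_state();print(s['qpos'],s['opening'])
E
```

```text
(array([487.3016407 , 268.47618896]), np.float64(-11.01928180508326), np.float64(186.66880724587608), np.float64(64.70946132013356)) (array([ 462.96545721, -261.41648822]), np.float64(-13.207612796098752), np.float64(184.8404514214296), np.float64(64.33848892396536))
[[593.98234063 -17.41981882   5.        ]]
[-6.44007659e+01  5.00474417e+00  1.00459338e+01  9.50997715e+01
  3.89083252e-04  9.00007369e+01] 0.9991488262927934
```

Call:
play_rows([
  {"roll":0.125,"y":-4.1},
  {"y":-4.1},
  {"y":-4.1},
  {"y":-4.1},
  {"y":-4.1},
], gripper=8.54)

```text
invalid input
```

Call:
play_rows([
  {"x":0,"roll":0.12,"y":-4.1,"z":0},
  {"x":0,"y":-4.1,"z":0,"roll":0},
  {"x":0,"y":-4.1,"z":0,"roll":0},
])

```text
time: 0.4
ee_pos: [192.9, -380.1, 229.8]
eef_rot: [[0.947, 0.32, -0.001], [0.32, -0.947, 0.002], [-0.0, -0.003, -1.0]]
contact_force: [0.0, 0.9, 1.4]
opening: 0.999
grasp_force: 0.0
```

```bash
cat >> h.py <<'E'
def plan(x,y,z,yaw,s=None):
    s=s or monitor.read_state(); R=np.array(s['eef_rot']); p=np.array(s['ee_pos'])
    cy=np.degrees(np.arctan2(R[1,0],R[0,0])); dr=-((yaw-cy+180)%360-180)
    a=np.radians(yaw); X=np.array([np.cos(a),np.sin(a),0]);Y=np.array([np.sin(a),-np.cos(a),0])
    d=np.array([x,y,z])-p
    print('t',round(s['time'],2),'q6',np.round(s['qpos'],1)[[0,4,5]],'cur yaw %.2f'%cy,'| roll %.3f rad'%np.radians(dr),'then cm x %.2f y %.2f z %.2f'%(d@X/10,d@Y/10,-d[2]/10), '| before-roll cm', np.round(R.T@d/10,2))
E
python3 -c "
from h import *
plan(483,-266,240,-13)"
```

```text
t 0.4 q6 [-63.1  -0.   98.3] cur yaw 18.65 | roll 0.552 rad then cm x 25.70 y -17.64 z -1.02 | before-roll cm [31.13 -1.53 -1.03]
```

Call:
play_rows([
  {"x":3.9,"y":-0.3,"z":-0.2,"roll":0},
  {"x":3.9,"y":-0.3,"z":-0.2,"roll":0},
  {"x":3.9,"y":-0.3,"z":-0.2,"roll":0},
  {"x":3.9,"y":-0.3,"z":-0.2,"roll":0},
  {"x":3.9,"y":-0.3,"z":-0.2,"roll":0},
])

```text
time: 0.82
ee_pos: [374.9, -303.4, 241.5]
eef_rot: [[0.947, 0.321, 0.0], [0.321, -0.947, -0.0], [0.0, 0.001, -1.0]]
contact_force: [-0.1, -1.4, 0.1]
opening: 0.998
grasp_force: 0.0
```

Call:
play_rows([
  {"x":3.9,"y":-0.3,"z":0,"roll":0},
  {"x":3.9,"y":-0.3,"z":0,"roll":0},
  {"x":3.5,"y":-0.3,"z":0,"roll":0},
  {"x":0,"y":0,"z":0,"roll":0},
  {"x":0,"y":0,"z":0,"roll":0},
])

```text
time: 1.23
ee_pos: [478.7, -258.7, 240.2]
eef_rot: [[0.946, 0.324, -0.002], [0.324, -0.946, 0.001], [-0.001, -0.001, -1.0]]
contact_force: [-0.5, -0.5, -0.2]
opening: 1.001
grasp_force: 0.0
```

Run:
```python
from h import *
import pickle
s,c=cap('wrist','wf.png'); pickle.dump((s,c),open('wf.pkl','wb'))
print(s['time'],s['ee_pos'],c['fx'],proj(s,c,[[463,-261,64]]))
# next: spare view, yaw kept
plan(487+20,268+7,270,17)
```

```text
1.2333 [ 478.67919641 -258.69320458  240.18939044] 338.84277070918967 [[314.56146083 237.09620192]]
t 1.28 q6 [-28.5  -0.  132.7] cur yaw 18.81 | roll 0.032 rad then cm x 18.42 y -50.24 z -2.94 | before-roll cm [ 19.99 -49.64  -2.91]
```

View pics/wf.png

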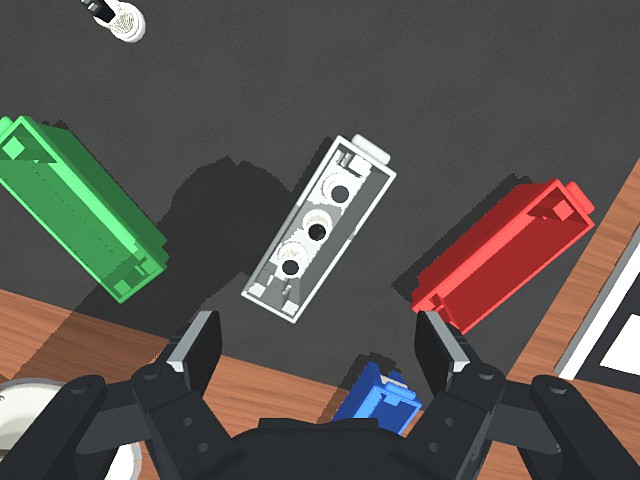

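Full tray rim corners are about (338,136), (395,175), (294,322), (242,293), with the ledge at the upper right and the three buttons inside. Now I'll view the spare tray.

Call:
play_rows([
  {"x":1.5,"y":-3.8,"z":-0.3,"roll":0},
  {"x":1.5,"y":-3.8,"z":-0.3,"roll":0},
  {"x":1.5,"y":-3.8,"z":-0.3,"roll":0},
  {"x":1.5,"y":-3.8,"z":-0.3,"roll":0},
  {"x":1.5,"y":-3.8,"z":-0.3,"roll":0},
])

```text
time: 1.7
ee_pos: [486.4, -55.2, 256.9]
eef_rot: [[0.948, 0.319, 0.001], [0.319, -0.948, -0.0], [0.001, 0.001, -1.0]]
contact_force: [1.7, -0.4, -0.4]
opening: 0.999
grasp_force: 0.0
```

Call:
play_rows([
  {"x":1.5,"y":-3.8,"z":-0.3,"roll":0},
  {"x":1.5,"y":-3.8,"z":-0.3,"roll":0},
  {"x":1.5,"y":-3.8,"z":-0.3,"roll":0},
  {"x":1.5,"y":-3.8,"z":-0.3,"roll":0},
  {"x":1.5,"y":-3.8,"z":-0.3,"roll":0},
])

```text
time: 2.12
ee_pos: [497.0, 148.8, 272.1]
eef_rot: [[0.948, 0.319, 0.001], [0.319, -0.948, 0.0], [0.001, 0.0, -1.0]]
contact_force: [0.6, -1.1, -0.1]
opening: 1.0
grasp_force: 0.0
```

Call:
play_rows([
  {"x":1.5,"y":-3.8,"z":0,"roll":0},
  {"x":1.5,"y":-3.8,"z":0,"roll":0},
  {"x":1.5,"y":-3.8,"z":0,"roll":0},
  {"x":0,"y":0,"z":0,"roll":0},
  {"x":0,"y":0,"z":0,"roll":0},
])

```text
time: 2.53
ee_pos: [518.1, 227.5, 272.2]
eef_rot: [[0.922, 0.387, -0.014], [0.388, -0.921, 0.031], [-0.001, -0.034, -0.999]]
contact_force: [-0.1, -0.0, -0.3]
opening: 1.001
grasp_force: 0.0
```

```bash
python3 - <<'E'
from h import *
import pickle
s,c=cap('wrist','ws.png'); pickle.dump((s,c),open('ws.pkl','wb'))
print(s['time'],s['ee_pos'])
E
cat > fit.py <<'E'
from h import *
import pickle,sys
from scipy.optimize import least_squares
# rim lip outer outline incl. ledge
def outline(n=40):
    L,W=94,33
    v=[(L,W),(L,20),(L+10,20),(L+10,-20),(L,-20),(L,-W),(-L,-W),(-L,W),(L,W)]
    return np.array([np.array(a)*(1-t)+np.array(b)*t for a,b in zip(v,v[1:]) for t in np.linspace(0,1,n,endpoint=False)])
O=outline()
def fit(s,c,x0,z,thr=95,shr=None):
    f=cv2.GaussianBlur(cv2.cvtColor(c['frame'],cv2.COLOR_BGR2GRAY),(3,3),0).astype(float)
    g=np.hypot(cv2.Sobel(f,6,1,0),cv2.Sobel(f,6,0,1))
    def P(x):
        a=np.radians(x[2]); R=np.array([[np.cos(a),-np.sin(a)],[np.sin(a),np.cos(a)]])
        return R
    N=np.array([(a) for a in O]); 
    def inten(x,off):
        # sample gray at outline offset by off mm outward
        R=P(x); sc=O+off*NORM
        W=np.c_[sc@R.T+x[:2],np.full(len(O),z)]
        q=proj(s,c,W).astype(np.float32)
        return cv2.remap(f.astype(np.float32),q[:,0:1],q[:,1:2],cv2.INTER_LINEAR).ravel()
    T=np.roll(O,-1,0)-O; T=np.repeat(T.reshape(-1,40,2)[:,:1],40,1).reshape(-1,2); T/=np.linalg.norm(T,axis=1)[:,None]
    NORM=np.c_[-T[:,1],T[:,0]]  # outward for clockwise order
    NORM=NORM if (NORM*O).sum()>0 else -NORM
    def score(x): # lip (bright) just inside minus outside (dark)
        return -np.mean(np.clip(inten(x,-1.2),0,180)-np.clip(inten(x,1.5),0,180))
    from scipy.optimize import differential_evolution
    r=differential_evolution(score,[(x0[0]-15,x0[0]+15),(x0[1]-15,x0[1]+15),(x0[2]-6,x0[2]+6)],seed=1,maxiter=80,tol=1e-6)
    return r.x,r.fun
E
python3 - <<'E'
from fit import *
for n,x0,z,l in(('wf',(463,-261,-13),64,'full'),('top0',(463,-261,-13),64,'full'),('ws',(487,268,-12),96,'spare'),('top0',(487,268,-12),96,'spare')):
    s,c=pickle.load(open(n+'.pkl','rb')); x,f=fit(s,c,x0,z); print(n,l,np.round(x,2),f)
    if n[0]=='w':
        a=np.radians(x[2]);R=np.array([[np.cos(a),-np.sin(a)],[np.sin(a),np.cos(a)]])
        q=proj(s,c,np.c_[O@R.T+x[:2],np.full(len(O),z)]); cv2.polylines(c['frame'],[np.round(q).astype(np.int32)],True,(0,0,255),1)
        m=q.mean(0).astype(int); cv2.imwrite('pics/fit_%s.png'%l,c['frame'][max(m[1]-150,0):m[1]+150,max(m[0]-150,0):m[0]+150])
a=cv2.imread('pics/fit_full.png');b=cv2.imread('pics/fit_spare.png')
h=min(a.shape[0],b.shape[0]);cv2.imwrite('pics/fits.png',np.hstack([a[:h],b[:h]]))
E
```

```text
2.5333 [518.05307236 227.50460343 272.20470673]
wf full [ 462.37 -260.53  -13.06] -98.8031234741211
top0 full [ 463.39 -260.86  -13.11] -52.962013244628906
ws spare [487.6  269.83 -11.86] -67.646240234375
top0 spare [487.65 270.03 -11.99] -40.96485137939453
```

View pics/fits.png

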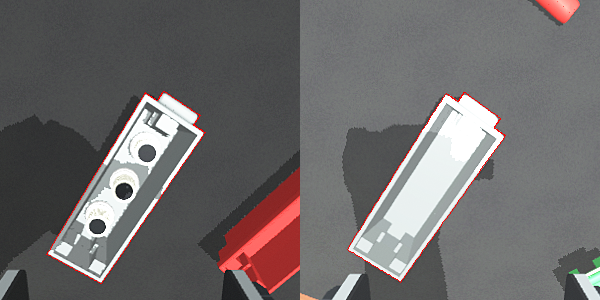

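Both fitted outlines (red) sit on the rims. The spare tray is at (487.6, 269.9), −11.9°, and the full tray at (462.6, −260.6), −13.1°. Joint 6 ran into its limit, so I'll roll back to yaw 168°.

Call:
play_rows([
  {"x":0,"y":0,"z":0,"roll":-0.12},
  {"x":0,"y":0,"z":0,"roll":-0.12},
  {"x":0,"y":0,"z":0,"roll":-0.12},
  {"x":0,"y":0,"z":0,"roll":-0.12},
  {"x":0,"y":0,"z":0,"roll":-0.12},
])

```text
time: 3.0
ee_pos: [517.9, 226.1, 273.1]
eef_rot: [[0.539, 0.842, -0.013], [0.842, -0.538, 0.031], [0.02, -0.028, -0.999]]
contact_force: [0.7, -0.4, 0.9]
opening: 1.0
grasp_force: 0.0
```

Call:
play_rows([
  {"x":0,"y":0,"z":0,"roll":-0.12},
  {"x":0,"y":0,"z":0,"roll":-0.12},
  {"x":0,"y":0,"z":0,"roll":-0.12},
  {"x":0,"y":0,"z":0,"roll":-0.12},
  {"x":0,"y":0,"z":0,"roll":-0.12},
])

```text
time: 3.42
ee_pos: [517.9, 226.1, 273.1]
eef_rot: [[-0.031, 0.999, -0.013], [0.999, 0.031, 0.031], [0.032, -0.012, -0.999]]
contact_force: [0.4, 0.5, -0.1]
opening: 1.003
grasp_force: 0.0
```

Call:
play_rows([
  {"x":0,"y":0,"z":0,"roll":-0.12},
  {"x":0,"y":0,"z":0,"roll":-0.12},
  {"x":0,"y":0,"z":0,"roll":-0.12},
  {"x":0,"y":0,"z":0,"roll":-0.12},
  {"x":0,"y":0,"z":0,"roll":-0.12},
])

```text
time: 3.83
ee_pos: [517.9, 226.1, 273.0]
eef_rot: [[-0.59, 0.808, -0.013], [0.807, 0.59, 0.031], [0.033, 0.008, -0.999]]
contact_force: [0.6, -0.1, 0.2]
opening: 0.998
grasp_force: 0.0
```

Call:
play_rows([
  {"x":0,"y":0,"z":0,"roll":-0.12},
  {"x":0,"y":0,"z":0,"roll":-0.12},
  {"x":0,"y":0,"z":0,"roll":-0.12},
  {"x":0,"y":0,"z":0,"roll":-0.12},
  {"x":0,"y":0,"z":0,"roll":0},
])

```text
time: 4.25
ee_pos: [517.9, 226.3, 273.0]
eef_rot: [[-0.896, 0.444, -0.013], [0.444, 0.896, 0.031], [0.026, 0.023, -0.999]]
contact_force: [0.1, -0.5, -0.3]
opening: 1.003
grasp_force: 0.0
```

```bash
python3 -c "
from h import *
print(np.round(monitor.read_state()['eef_rot'],3).tolist(),monitor.read_state()['ee_pos'])
plan(487.6,269.9,130,168.1)"
```

```text
[[-0.896, 0.444, -0.013], [0.444, 0.896, 0.031], [0.026, 0.023, -0.999]] [517.92060566 226.26460539 273.02190894]
t 4.25 q6 [22.6  1.9 49. ] cur yaw 153.65 | roll -0.252 rad then cm x 3.87 y 3.64 z 14.30 | before-roll cm [ 4.29  2.24 14.47]
```

Saturating joint 6 left a 1.9° tilt (q5). The opposite limit should undo it. I'll go there in place at a safe height.

Call:
play_rows([
  {"x":0,"y":0,"z":0,"roll":-0.12},
  {"x":0,"y":0,"z":0,"roll":-0.12},
  {"x":0,"y":0,"z":0,"roll":-0.12},
  {"x":0,"y":0,"z":0,"roll":-0.12},
  {"x":0,"y":0,"z":0,"roll":-0.12},
])

```text
time: 4.67
ee_pos: [518.0, 226.7, 272.8]
eef_rot: [[-0.991, -0.136, -0.013], [-0.136, 0.99, 0.032], [0.009, 0.033, -0.999]]
contact_force: [-0.1, -0.4, 0.1]
opening: 1.0
grasp_force: 0.0
```

Call:
play_rows([
  {"x":0,"y":0,"z":0,"roll":-0.12},
  {"x":0,"y":0,"z":0,"roll":-0.12},
  {"x":0,"y":0,"z":0,"roll":-0.12},
  {"x":0,"y":0,"z":0,"roll":-0.12},
  {"x":0,"y":0,"z":0,"roll":-0.12},
])

```text
time: 5.08
ee_pos: [518.0, 226.7, 272.8]
eef_rot: [[-0.741, -0.671, -0.013], [-0.671, 0.741, 0.031], [-0.011, 0.032, -0.999]]
contact_force: [0.1, -0.0, 0.8]
opening: 0.995
grasp_force: 0.0
```

Call:
play_rows([
  {"x":0,"y":0,"z":0,"roll":-0.12},
  {"x":0,"y":0,"z":0,"roll":-0.12},
  {"x":0,"y":0,"z":0,"roll":-0.12},
  {"x":0,"y":0,"z":0,"roll":-0.12},
  {"x":0,"y":0,"z":0,"roll":-0.12},
])

```text
time: 5.5
ee_pos: [518.0, 226.7, 272.9]
eef_rot: [[-0.233, -0.972, -0.013], [-0.972, 0.232, 0.032], [-0.028, 0.02, -0.999]]
contact_force: [-0.7, 0.9, -0.7]
opening: 0.999
grasp_force: 0.0
```

Call:
play_rows([
  {"x":0,"y":0,"z":0,"roll":-0.12},
  {"x":0,"y":0,"z":0,"roll":-0.12},
  {"x":0,"y":0,"z":0,"roll":-0.12},
  {"x":0,"y":0,"z":0,"roll":-0.12},
  {"x":0,"y":0,"z":0,"roll":-0.12},
])

```text
time: 5.92
ee_pos: [518.0, 226.7, 272.8]
eef_rot: [[0.357, -0.934, -0.013], [-0.933, -0.357, 0.031], [-0.034, 0.001, -0.999]]
contact_force: [-0.5, 0.9, 0.8]
opening: 1.002
grasp_force: 0.0
```

Call:
play_rows([
  {"x":0,"y":0,"z":0,"roll":-0.12},
  {"x":0,"y":0,"z":0,"roll":-0.12},
  {"x":0,"y":0,"z":0,"roll":-0.12},
  {"x":0,"y":0,"z":0,"roll":-0.12},
  {"x":0,"y":0,"z":0,"roll":-0.12},
])

```text
time: 6.33
ee_pos: [518.0, 226.7, 272.8]
eef_rot: [[0.822, -0.569, -0.013], [-0.569, -0.822, 0.032], [-0.029, -0.018, -0.999]]
contact_force: [-0.4, -0.4, -0.3]
opening: 0.998
grasp_force: 0.0
```

Call:
play_rows([
  {"x":0,"y":0,"z":0,"roll":-0.12},
  {"x":0,"y":0,"z":0,"roll":-0.12},
  {"x":0,"y":0,"z":0,"roll":-0.12},
  {"x":0,"y":0,"z":0,"roll":-0.12},
  {"x":0,"y":0,"z":0,"roll":-0.12},
])

```text
time: 6.75
ee_pos: [518.0, 226.7, 272.8]
eef_rot: [[1.0, -0.006, -0.013], [-0.005, -0.999, 0.031], [-0.013, -0.031, -0.999]]
contact_force: [0.3, -0.4, -0.5]
opening: 1.0
grasp_force: 0.0
```

Call:
play_rows([
  {"x":0,"y":0,"z":0,"roll":-0.12},
  {"x":0,"y":0,"z":0,"roll":-0.12},
  {"x":0,"y":0,"z":0,"roll":-0.12},
  {"x":0,"y":0,"z":0,"roll":-0.06},
  {"x":0,"y":0,"z":0,"roll":0},
])

```text
time: 7.17
ee_pos: [515.8, 231.8, 272.8]
eef_rot: [[0.92, 0.391, -0.011], [0.391, -0.92, 0.028], [0.001, -0.03, -1.0]]
contact_force: [-0.3, -0.2, -0.2]
opening: 1.001
grasp_force: 0.0
```

```bash
python3 -c "
from h import *
s=monitor.read_state();print(np.round(s['eef_rot'],4).tolist(),s['ee_pos'],s['qpos'])"
```

```text
[[0.9203, 0.391, -0.0114], [0.3912, -0.9199, 0.0282], [0.0005, -0.0305, -0.9995]] [515.8378999  231.81378139 272.81835854] [  23.31961507    8.30529411   18.37929804  100.03448115    1.74479188
 -179.7080082 ]
```

Call:
play_rows([
  {"x":0,"y":0,"z":0,"roll":-0.06},
  {"x":0,"y":0,"z":0,"roll":-0.06},
  {"x":0,"y":0,"z":0,"roll":0},
])

```text
time: 7.42
ee_pos: [501.0, 262.2, 272.7]
eef_rot: [[0.89, 0.457, -0.0], [0.457, -0.89, 0.007], [0.003, -0.006, -1.0]]
contact_force: [0.4, 0.2, 0.0]
opening: 1.003
grasp_force: 0.0
```

Call:
play_rows([
  {"x":0,"y":3,"z":0,"roll":0},
  {"x":0,"y":0,"z":0,"roll":0},
])

```text
time: 7.58
ee_pos: [510.2, 245.3, 272.3]
eef_rot: [[0.901, 0.433, 0.005], [0.433, -0.901, -0.004], [0.003, 0.006, -1.0]]
contact_force: [-0.8, -0.5, 0.0]
opening: 0.999
grasp_force: 0.0
```

```bash
python3 -c "
from h import *
s=monitor.read_state();print(np.round(s['eef_rot'],4).tolist(),s['ee_pos'],s['qpos'])"
```

```text
[[0.9014, 0.433, 0.0051], [0.433, -0.9014, -0.0038], [0.0029, 0.0056, -1.0]] [510.22826719 245.33627384 272.31985548] [  25.84155011    8.25217335   18.27749943   99.85795382   -0.3210426
 -179.81559467]
```

Tilt is down to 0.4°. Now I'll go above the spare tray.

Call:
play_rows([
  {"x":0,"y":0,"z":0,"roll":0.12},
  {"x":0,"y":0,"z":0,"roll":0.12},
  {"x":0,"y":0,"z":0,"roll":0.12},
  {"x":0,"y":0,"z":0,"roll":0.12},
  {"x":0,"y":0,"z":0,"roll":0.12},
])

```text
time: 8.0
ee_pos: [509.9, 246.2, 272.2]
eef_rot: [[0.988, -0.156, 0.004], [-0.156, -0.988, -0.003], [0.005, 0.002, -1.0]]
contact_force: [-0.0, 0.3, 0.2]
opening: 1.001
grasp_force: 0.0
```

Call:
play_rows([
  {"x":0,"y":0,"z":0,"roll":0.056},
  {"x":0,"y":0,"z":0,"roll":0},
  {"x":0,"y":0,"z":0,"roll":0},
])

```text
time: 8.25
ee_pos: [509.8, 246.6, 272.2]
eef_rot: [[0.979, -0.202, 0.004], [-0.202, -0.979, -0.002], [0.005, 0.002, -1.0]]
contact_force: [-0.5, 0.2, -0.2]
opening: 0.996
grasp_force: 0.0
```

```bash
python3 -c "
from h import *
plan(487.6,269.9,130,-11.9);s=monitor.read_state();print(np.round(s['eef_rot'],4).tolist())"
```

```text
t 8.25 q6 [  25.9   -0.2 -142.4] cur yaw -11.64 | roll 0.004 rad then cm x -2.65 y -1.83 z 14.22 | before-roll cm [-2.71 -1.86 14.21]
[[0.9794, -0.2018, 0.0043], [-0.2018, -0.9794, -0.0025], [0.0048, 0.0016, -1.0]]
```

Call:
play_rows([
  {"x":-1.35,"y":-0.93,"z":0,"roll":0.004},
  {"x":-1.36,"y":-0.93,"z":2.6,"roll":0},
  {"x":0,"y":0,"z":4,"roll":0},
  {"x":0,"y":0,"z":4,"roll":0},
  {"x":0,"y":0,"z":3.6,"roll":0},
])

```text
time: 8.67
ee_pos: [486.9, 270.4, 128.1]
eef_rot: [[0.979, -0.204, 0.004], [-0.204, -0.979, -0.002], [0.005, 0.001, -1.0]]
contact_force: [0.6, 0.1, 0.0]
opening: 1.002
grasp_force: 0.0
```

Call:
play_rows([
  {"x":0,"y":0,"z":0,"roll":0},
  {"x":0,"y":0,"z":0,"roll":0},
])

```text
time: 8.83
ee_pos: [486.4, 270.0, 129.3]
eef_rot: [[0.979, -0.205, 0.001], [-0.205, -0.979, -0.004], [0.002, 0.004, -1.0]]
contact_force: [0.0, 1.0, 1.4]
opening: 0.999
grasp_force: 0.0
```

Run:
```python
from h import *
s,c=cap('wrist','wg.png'); cv2.imwrite('pics/wg2.png',c['frame'][150:]); plan(487.6,269.9,64,-11.9)
```

```text
t 8.88 q6 [  29.2   -0.2 -139. ] cur yaw -11.83 | roll 0.001 rad then cm x 0.01 y 0.08 z 6.77 | before-roll cm [-0.02  0.07  6.77]
```

View pics/wg2.png

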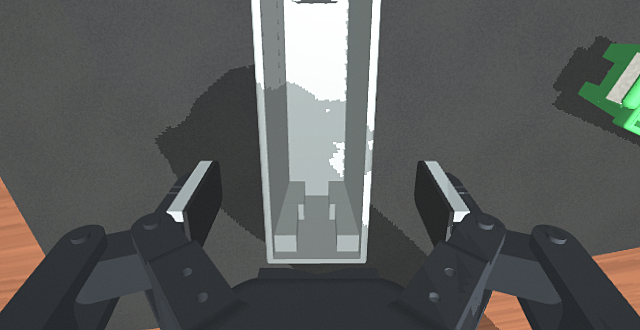

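The tray lies centred between the open fingers (tray about x=316, finger midpoint about 317). Descend and grip.

Call:
play_rows([
  {"x":0,"y":0.05,"z":2,"roll":0},
  {"x":0,"y":0,"z":2,"roll":0},
  {"x":0,"y":0,"z":1.6,"roll":0},
  {"x":0,"y":0,"z":1.2,"roll":0},
  {"x":0,"y":0,"z":0,"roll":0},
])

```text
time: 9.3
ee_pos: [487.8, 270.2, 62.2]
eef_rot: [[0.979, -0.205, 0.004], [-0.205, -0.979, -0.002], [0.005, 0.001, -1.0]]
contact_force: [-1.3, -0.3, -0.8]
opening: 0.998
grasp_force: 0.0
```

Call:
play_rows([
  {"x":0,"y":0,"z":0,"roll":0},
  {"x":0,"y":0,"z":0,"roll":0},
  {"x":0,"y":0,"z":0,"roll":0},
  {"x":0,"y":0,"z":0,"roll":0},
  {"x":0,"y":0,"z":0,"roll":0},
], gripper=5.5, grip_force=40)

```text
time: 9.72
ee_pos: [488.5, 270.7, 64.4]
eef_rot: [[0.979, -0.205, 0.007], [-0.205, -0.979, -0.001], [0.007, -0.001, -1.0]]
contact_force: [-0.6, -1.1, 5.9]
opening: 0.765
grasp_force: 45.4
```

Call:
play_rows([
  {"x":0,"y":0,"z":0,"roll":0},
  {"x":0,"y":0,"z":0,"roll":0},
  {"x":0,"y":0,"z":0,"roll":0},
])

```text
time: 9.97
ee_pos: [488.5, 270.7, 64.4]
eef_rot: [[0.979, -0.205, 0.007], [-0.205, -0.979, -0.001], [0.007, -0.0, -1.0]]
contact_force: [0.5, -0.6, 6.2]
opening: 0.765
grasp_force: 45.4
```

Call:
play_rows([
  {"x":0,"y":0,"z":-1,"roll":0},
  {"x":0,"y":0,"z":-1.5,"roll":0},
  {"x":0,"y":0,"z":-2,"roll":0},
  {"x":0,"y":0,"z":-2,"roll":0},
  {"x":0,"y":0,"z":-2,"roll":0},
])

```text
time: 10.38
ee_pos: [487.1, 270.4, 149.0]
eef_rot: [[0.979, -0.205, 0.005], [-0.205, -0.979, -0.002], [0.005, 0.001, -1.0]]
contact_force: [0.6, 0.8, -1.9]
opening: 0.762
grasp_force: 45.1
```

Call:
play_rows([
  {"x":0,"y":0,"z":-2,"roll":0},
  {"x":0,"y":0,"z":-1.5,"roll":0},
  {"x":0,"y":0,"z":-1,"roll":0},
  {"x":0,"y":0,"z":0,"roll":0},
  {"x":0,"y":0,"z":0,"roll":0},
])

```text
time: 10.8
ee_pos: [487.1, 270.6, 192.3]
eef_rot: [[0.979, -0.205, 0.005], [-0.205, -0.979, -0.002], [0.005, 0.001, -1.0]]
contact_force: [0.5, 0.1, -2.1]
opening: 0.766
grasp_force: 45.2
```

Run:
```python
from h import *
cap('scene','sc1.png'); plan(462.6,-260.6,190,166.93);s=monitor.read_state();print(np.round(s['eef_rot'],4).tolist(),s['ee_pos'])
```

```text
t 10.85 q6 [  29.2   -0.2 -139. ] cur yaw -11.84 | roll -3.120 rad then cm x -9.66 y -52.28 z 0.13 | before-roll cm [ 8.53 52.47  0.28]
[[0.9787, -0.2052, 0.0035], [-0.2052, -0.9787, -0.0028], [0.004, 0.0021, -1.0]] [486.74506727 270.46799754 191.34624676]
```

View pics/sc1.png

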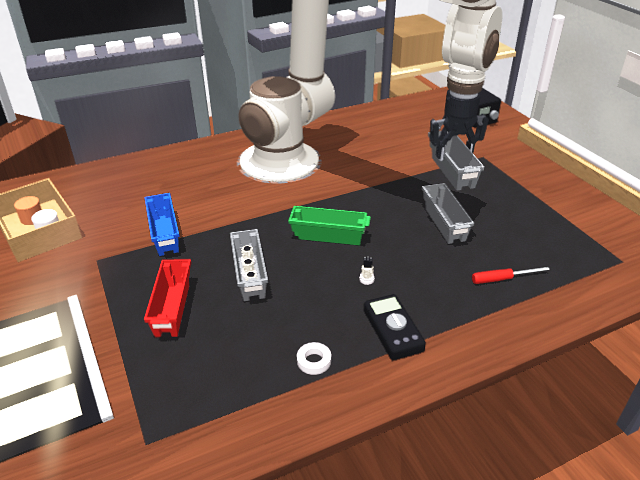

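The spare hangs level from the gripper at (457,160); the bottom tray stays behind at (447,212). Next is the half turn, rolling + to keep joint 6 in range.

Call:
play_rows([
  {"x":0,"y":0,"z":0,"roll":0.06},
  {"x":0,"y":0,"z":0,"roll":0.12},
  {"x":0,"y":0,"z":0,"roll":0.12},
  {"x":0,"y":0,"z":0,"roll":0.12},
  {"x":0,"y":0,"z":0,"roll":0.12},
])

```text
time: 11.27
ee_pos: [486.4, 270.3, 190.5]
eef_rot: [[0.73, -0.684, 0.002], [-0.684, -0.73, -0.004], [0.004, 0.001, -1.0]]
contact_force: [0.5, 0.3, -2.2]
opening: 0.76
grasp_force: 45.2
```

Call:
play_rows([
  {"x":0,"y":0,"z":0,"roll":0.12},
  {"x":0,"y":0,"z":0,"roll":0.12},
  {"x":0,"y":0,"z":0,"roll":0.12},
  {"x":0,"y":0,"z":0,"roll":0.12},
  {"x":0,"y":0,"z":0,"roll":0.12},
])

```text
time: 11.68
ee_pos: [486.4, 270.2, 190.5]
eef_rot: [[0.216, -0.976, 0.002], [-0.976, -0.216, -0.004], [0.004, -0.001, -1.0]]
contact_force: [-0.1, -0.0, -1.8]
opening: 0.764
grasp_force: 45.2
```

Call:
play_rows([
  {"x":0,"y":0,"z":0,"roll":0.12},
  {"x":0,"y":0,"z":0,"roll":0.12},
  {"x":0,"y":0,"z":0,"roll":0.12},
  {"x":0,"y":0,"z":0,"roll":0.12},
  {"x":0,"y":0,"z":0,"roll":0.12},
])

```text
time: 12.1
ee_pos: [486.4, 270.3, 190.5]
eef_rot: [[-0.373, -0.928, 0.002], [-0.928, 0.373, -0.004], [0.002, -0.003, -1.0]]
contact_force: [0.5, 0.0, -3.1]
opening: 0.766
grasp_force: 45.2
```

Call:
play_rows([
  {"x":0,"y":0,"z":0,"roll":0.12},
  {"x":0,"y":0,"z":0,"roll":0.12},
  {"x":0,"y":0,"z":0,"roll":0.12},
  {"x":0,"y":0,"z":0,"roll":0.12},
  {"x":0,"y":0,"z":0,"roll":0.12},
])

```text
time: 12.52
ee_pos: [486.4, 270.3, 190.5]
eef_rot: [[-0.832, -0.555, 0.002], [-0.556, 0.832, -0.004], [0.0, -0.004, -1.0]]
contact_force: [0.7, 0.3, -1.3]
opening: 0.765
grasp_force: 45.2
```

Call:
play_rows([
  {"x":0,"y":0,"z":0,"roll":0.12},
  {"x":0,"y":0,"z":0,"roll":0.12},
  {"x":0,"y":0,"z":0,"roll":0.12},
  {"x":0,"y":0,"z":0,"roll":0.12},
  {"x":0,"y":0,"z":0,"roll":0.12},
])

```text
time: 12.93
ee_pos: [486.4, 270.2, 190.5]
eef_rot: [[-1.0, 0.011, 0.002], [0.011, 1.0, -0.004], [-0.002, -0.004, -1.0]]
contact_force: [0.4, 0.6, -1.9]
opening: 0.765
grasp_force: 45.2
```

Call:
play_rows([
  {"x":0,"y":0,"z":0,"roll":0.12},
  {"x":0,"y":0,"z":0,"roll":0.1},
  {"x":0,"y":0,"z":0,"roll":0},
  {"x":0,"y":0,"z":0,"roll":0},
])

```text
time: 13.27
ee_pos: [486.5, 270.4, 190.9]
eef_rot: [[-0.975, 0.22, 0.003], [0.22, 0.975, -0.003], [-0.003, -0.003, -1.0]]
contact_force: [0.0, -0.1, -2.3]
opening: 0.761
grasp_force: 45.2
```

Run:
```python
from h import *
plan(462.6,-260.6,190,166.93);s=monitor.read_state();print(np.round(s['eef_rot'],4).tolist(),s['ee_pos'])
```

```text
t 13.27 q6 [29.2 -0.2 41.9] cur yaw 167.29 | roll 0.006 rad then cm x -9.68 y -52.26 z 0.09 | before-roll cm [ -9.35 -52.32   0.26]
[[-0.9755, 0.2201, 0.0028], [0.2201, 0.9755, -0.0033], [-0.0034, -0.0026, -1.0]] [486.53653116 270.3507769  190.94297581]
```

Call:
play_rows([
  {"x":-0.35,"y":-2,"z":0,"roll":0.006},
  {"x":-0.7,"y":-3.75,"z":0,"roll":0},
  {"x":-0.7,"y":-3.75,"z":0,"roll":0},
  {"x":-0.7,"y":-3.75,"z":0,"roll":0},
  {"x":-0.7,"y":-3.75,"z":0,"roll":0},
])

```text
time: 13.68
ee_pos: [478.1, 96.4, 191.8]
eef_rot: [[-0.974, 0.224, 0.004], [0.224, 0.974, -0.003], [-0.004, -0.002, -1.0]]
contact_force: [0.7, -0.5, -1.5]
opening: 0.764
grasp_force: 45.3
```

Call:
play_rows([
  {"x":-0.7,"y":-3.75,"z":0,"roll":0},
  {"x":-0.7,"y":-3.75,"z":0,"roll":0},
  {"x":-0.7,"y":-3.75,"z":0,"roll":0},
  {"x":-0.7,"y":-3.75,"z":0,"roll":0},
  {"x":-0.7,"y":-3.75,"z":0,"roll":0},
])

```text
time: 14.1
ee_pos: [469.2, -94.5, 192.5]
eef_rot: [[-0.974, 0.225, 0.004], [0.225, 0.974, -0.002], [-0.005, -0.001, -1.0]]
contact_force: [1.3, -0.2, -2.7]
opening: 0.767
grasp_force: 45.3
```

Call:
play_rows([
  {"x":-0.7,"y":-3.75,"z":0,"roll":0},
  {"x":-0.7,"y":-3.75,"z":0,"roll":0},
  {"x":-0.7,"y":-3.75,"z":0,"roll":0},
  {"x":-0.7,"y":-3.75,"z":0,"roll":0},
  {"x":-0.2,"y":-1.5,"z":0,"roll":0},
])

```text
time: 14.52
ee_pos: [460.5, -264.1, 192.3]
eef_rot: [[-0.974, 0.228, 0.003], [0.228, 0.974, -0.003], [-0.004, -0.002, -1.0]]
contact_force: [0.9, -1.0, -3.1]
opening: 0.765
grasp_force: 45.4
```

Call:
play_rows([
  {"x":0,"y":0,"z":0,"roll":0},
  {"x":0,"y":0,"z":0,"roll":0},
  {"x":0,"y":0,"z":0,"roll":0},
])

```text
time: 14.77
ee_pos: [461.1, -259.7, 192.8]
eef_rot: [[-0.974, 0.227, 0.004], [0.227, 0.974, -0.002], [-0.004, -0.001, -1.0]]
contact_force: [0.5, -0.3, -2.4]
opening: 0.765
grasp_force: 45.5
```

Run:
```python
from h import *
from fit import *
plan(462.6,-260.6,110,166.93);s=monitor.read_state();print(np.round(s['eef_rot'],4).tolist(),s['ee_pos'])
s,c=cap('wrist','wh.png');pickle.dump((s,c),open('wh.pkl','wb'))
s,c=cap('top','top1.png');pickle.dump((s,c),open('top1.pkl','wb'))
```

```text
t 14.77 q6 [-29.4   0.  -16.3] cur yaw 166.86 | roll -0.001 rad then cm x -0.16 y -0.05 z 8.28 | before-roll cm [-0.13 -0.05  8.28]
[[-0.9738, 0.2273, 0.0036], [0.2273, 0.9738, -0.0018], [-0.0039, -0.001, -1.0]] [ 461.12442221 -259.6953988   192.81604278]
```

View pics/wh.png

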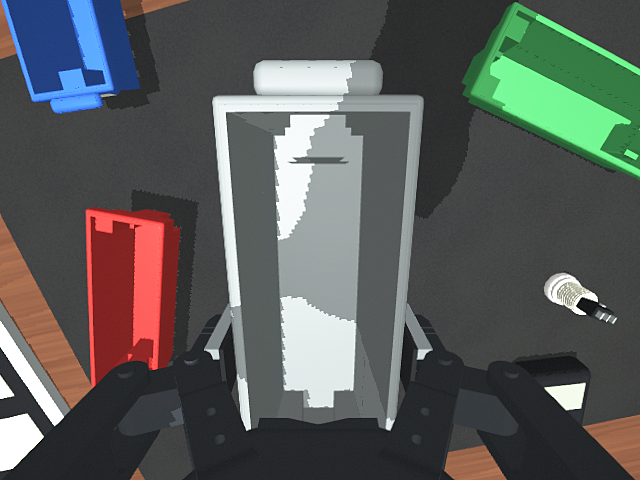

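The label end with its ledge points up the image (tool +x, toward the base), with rim corners at (214,97) and (423,97), so the tray is square in the grip. I'll compute the offset in hand.

```bash
python3 - <<'E'
from h import *
import pickle
s,c=pickle.load(open('wh.pkl','rb'))
W=ray(s,c,[(213.5,96.5),(423.5,96.5)],s['ee_pos'][2]+31.6); R=np.array(s['eef_rot'])
print(W,np.linalg.norm(W[0]-W[1]))
T=(W-s['ee_pos'])@R; print('tool frame',T)
g=cv2.cvtColor(c['frame'],cv2.COLOR_BGR2GRAY)
print(g[85:112:1,240],g[250,215:245],g[250,398:425])
E
python3 - <<'E'
from fit import *
s,c=pickle.load(open('top1.pkl','rb'))
print('top',fit(s,c,(461,-260,167),224))
E
```

```text
[[ 364.01183373 -269.94346023  224.41604278]
 [ 378.42539913 -208.28202398  224.41604278]] 63.323641621307075
tool frame [[ 92.11810429 -32.08191443 -31.92872113]
 [ 92.09595056  31.24169433 -31.98930998]]
[ 73  68  68  71  69  65  66  65  66  70 126 186 207 215 224 231 240 241
 235 234 244 245 244 244 246 254 209] [ 71  69  68  70  67  69  69  67  65  66 162 222 228 239 238 238 243 242
 243 247 245 171  78  89  90  90  90  93  92  93] [ 89  78 161 166 161 161 161 157 154 162 151 143 151  73  66  65  70  71
  74  71  69  70  73  67  68  68  70]
top (array([ 465.78199921, -245.00587733,  170.06780279]), np.float64(-9.7637300491333))
```

Call:
play_rows([
  {"x":0,"y":0,"z":1.5,"roll":0},
  {"x":0,"y":0,"z":2,"roll":0},
  {"x":0,"y":0,"z":2,"roll":0},
  {"x":0,"y":0,"z":1.7,"roll":0},
  {"x":0,"y":0,"z":1.3,"roll":0},
])

```text
time: 15.28
ee_pos: [461.5, -259.1, 106.7]
eef_rot: [[-0.974, 0.227, 0.003], [0.227, 0.974, -0.002], [-0.004, -0.001, -1.0]]
contact_force: [0.6, 0.1, -2.1]
opening: 0.765
grasp_force: 45.5
```

Call:
play_rows([
  {"x":0,"y":0,"z":0.2,"roll":0},
  {"x":0,"y":0,"z":0,"roll":0},
  {"x":0,"y":0,"z":0,"roll":0},
])

```text
time: 15.53
ee_pos: [462.1, -260.0, 107.2]
eef_rot: [[-0.974, 0.228, 0.005], [0.228, 0.974, -0.003], [-0.006, -0.002, -1.0]]
contact_force: [-0.1, 0.1, -1.5]
opening: 0.762
grasp_force: 45.4
```

Run:
```python
from h import *
s,c=cap('scene','sc2.png'); f=c['frame'][150:330,150:350]
cv2.imwrite('pics/sc2c.png',cv2.resize(f,None,fx=3,fy=3,interpolation=cv2.INTER_CUBIC))
plan(461.0,-260.0,96,166.93)
```

```text
t 15.58 q6 [-29.4  -0.  -16.2] cur yaw 166.81 | roll -0.002 rad then cm x 0.13 y -0.00 z 1.15 | before-roll cm [ 0.13 -0.    1.15]
```

View pics/sc2c.png

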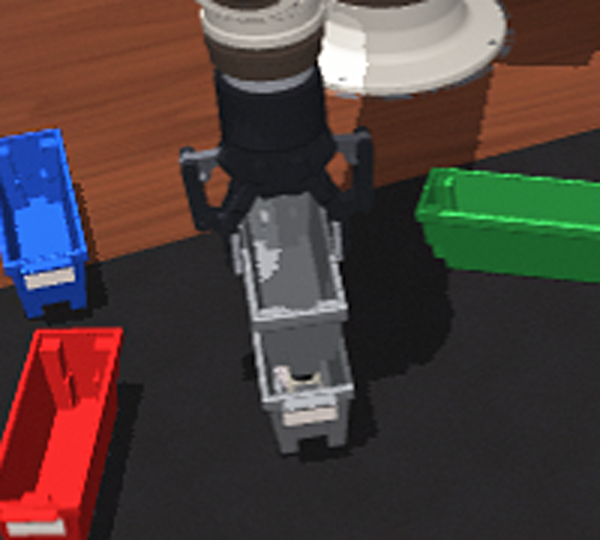

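The held tray is lined up above the full tray with the two-lug end toward the viewer. I'll lower it gently, watching the force.

Call:
play_rows([
  {"x":0.06,"y":0,"z":0.3,"roll":0},
  {"x":0,"y":0,"z":0.3,"roll":0},
  {"x":0,"y":0,"z":0.3,"roll":0},
  {"x":0,"y":0,"z":0.1,"roll":0},
  {"x":0,"y":0,"z":0,"roll":0},
])

```text
time: 16.0
ee_pos: [460.9, -260.2, 95.8]
eef_rot: [[-0.973, 0.229, 0.004], [0.229, 0.973, -0.002], [-0.004, -0.001, -1.0]]
contact_force: [-0.0, 0.3, -1.9]
opening: 0.762
grasp_force: 45.5
```

Call:
play_rows([
  {"x":0,"y":0,"z":0.15,"roll":0},
  {"x":0,"y":0,"z":0.1,"roll":0},
  {"x":0,"y":0,"z":0,"roll":0},
])

```text
time: 16.25
ee_pos: [461.0, -260.3, 93.5]
eef_rot: [[-0.973, 0.229, 0.004], [0.229, 0.973, -0.002], [-0.004, -0.001, -1.0]]
contact_force: [-0.2, -0.4, -2.5]
opening: 0.763
grasp_force: 45.5
```

Call:
play_rows([
  {"x":0,"y":0,"z":0.1,"roll":0},
  {"x":0,"y":0,"z":0.1,"roll":0},
  {"x":0,"y":0,"z":0,"roll":0},
])

```text
time: 16.5
ee_pos: [461.0, -260.3, 91.5]
eef_rot: [[-0.973, 0.229, 0.004], [0.229, 0.973, -0.002], [-0.004, -0.001, -1.0]]
contact_force: [-0.7, -0.1, -1.8]
opening: 0.764
grasp_force: 45.5
```

Call:
play_rows([
  {"x":0,"y":0,"z":0.1,"roll":0},
  {"x":0,"y":0,"z":0,"roll":0},
])

```text
time: 16.67
ee_pos: [461.3, -260.4, 90.8]
eef_rot: [[-0.973, 0.229, 0.005], [0.229, 0.973, -0.003], [-0.005, -0.002, -1.0]]
contact_force: [0.7, 0.5, -0.2]
opening: 0.763
grasp_force: 45.8
```

Call:
play_rows([
  {"x":0,"y":0,"z":0.1,"roll":0},
  {"x":0,"y":0,"z":0,"roll":0},
])

```text
time: 16.83
ee_pos: [461.6, -260.5, 90.4]
eef_rot: [[-0.973, 0.229, 0.006], [0.229, 0.973, -0.003], [-0.006, -0.002, -1.0]]
contact_force: [2.0, 0.5, 2.4]
opening: 0.766
grasp_force: 46.0
```

It touches at TCP z≈90.6, as predicted for resting on the lugs. Release.

Call:
play_rows([
  {"x":0,"y":0,"z":0,"roll":0},
  {"x":0,"y":0,"z":0,"roll":0},
  {"x":0,"y":0,"z":0,"roll":0},
  {"x":0,"y":0,"z":0,"roll":0},
  {"x":0,"y":0,"z":0,"roll":0},
], gripper=8.5)

```text
time: 17.25
ee_pos: [461.0, -260.3, 89.6]
eef_rot: [[-0.973, 0.229, 0.004], [0.229, 0.973, -0.002], [-0.004, -0.001, -1.0]]
contact_force: [-0.8, -0.0, -0.5]
opening: 0.994
grasp_force: 0.0
```

Call:
play_rows([
  {"x":0,"y":0,"z":-1,"roll":0},
  {"x":0,"y":0,"z":-3,"roll":0},
  {"x":0,"y":0,"z":-4,"roll":0},
  {"x":0,"y":0,"z":-4,"roll":0},
  {"x":0,"y":0,"z":-4,"roll":0},
])

```text
time: 17.67
ee_pos: [459.9, -259.6, 252.2]
eef_rot: [[-0.973, 0.229, 0.004], [0.229, 0.973, -0.003], [-0.005, -0.002, -1.0]]
contact_force: [1.1, -0.4, 0.3]
opening: 0.993
grasp_force: 0.0
```

Call:
play_rows([
  {"x":0,"y":0,"z":0,"roll":0},
  {"x":0,"y":0,"z":0,"roll":0},
])

```text
time: 17.83
ee_pos: [461.3, -260.4, 253.1]
eef_rot: [[-0.973, 0.229, 0.009], [0.229, 0.973, -0.005], [-0.01, -0.003, -1.0]]
contact_force: [0.4, -0.6, -0.2]
opening: 0.997
grasp_force: 0.0
```

Run:
```python
from fit import *
s,c=cap('wrist','wp.png');pickle.dump((s,c),open('wp.pkl','wb'))
x,f=fit(s,c,(462.6,-260.6,167),122);print(np.round(x,2),f)
a=np.radians(x[2]);R=np.array([[np.cos(a),-np.sin(a)],[np.sin(a),np.cos(a)]])
im=c['frame'].copy();q=proj(s,c,np.c_[O@R.T+x[:2],np.full(len(O),122)]);cv2.polylines(im,[np.round(q).astype(np.int32)],True,(0,0,255),1)
cv2.imwrite('pics/wp_fit.png',im)
# refine button from scene & top & wrist(wf): bezel centre
plan(593.5,-20,200,77)
plan(593.5,-20,200,167)
```

```text
[ 462.42 -261.6   166.82] -94.50456237792969
t 17.88 q6 [-29.4  -0.  -16.2] cur yaw 166.76 | roll 1.567 rad then cm x 26.38 y 7.53 z 5.09 | before-roll cm [-7.39 26.42  5.08]
t 17.88 q6 [-29.4  -0.  -16.2] cur yaw 166.76 | roll -0.004 rad then cm x -7.53 y 26.38 z 5.09 | before-roll cm [-7.39 26.42  5.08]
```

View pics/wp_fit.png

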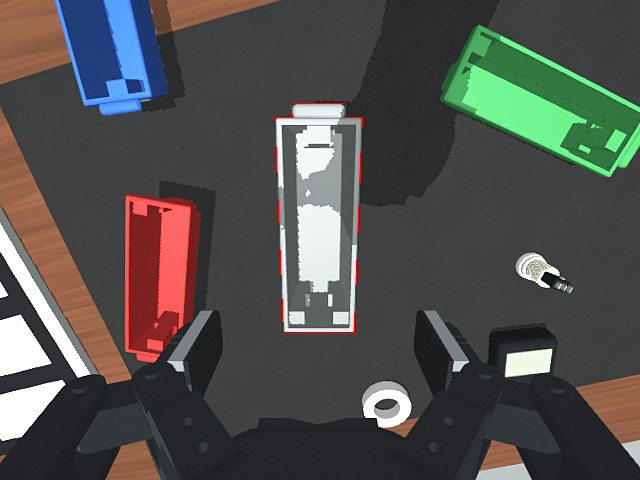

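The spare sits on the full tray, label end toward the base. The outline fitted at rim height 122 mm matches: centre (462.4, −261.6), 166.8°, within 1 mm of the full tray. The loose button is at (540,270). I've viewed ten pictures, so from here I measure numerically.

```bash
cat > btn.py <<'E'
from h import *
import pickle
from scipy.optimize import minimize
t=np.linspace(0,2*np.pi,60)
def cyl(x,y,r,z0,z1): return np.vstack([np.c_[x+r*np.cos(t),y+r*np.sin(t),np.full(60,z)] for z in(z0,z1)])
def btnfit(s,c,x0,zb=0):
    f=c['frame'];h=cv2.cvtColor(f,cv2.COLOR_BGR2HSV); q0=proj(s,c,[[*x0,zb+20]])[0]
    w=60 if 'eye' not in c else 25
    x,y=np.maximum((q0-w).astype(int),0); S=4
    g=cv2.resize(f[y:y+2*w,x:x+2*w],None,fx=S,fy=S,interpolation=cv2.INTER_CUBIC)
    h=cv2.cvtColor(g,cv2.COLOR_BGR2HSV); m=((h[...,2]>105)&(h[...,1]<90)).astype(np.uint8)
    def sil(p):
        k=np.zeros_like(m)
        for C in(cyl(*p,17,zb,zb+10),cyl(*p,12,zb+10,zb+42)):
            q=(proj(s,c,C)-[x,y]+.5)*S
            cv2.fillConvexPoly(k,cv2.convexHull(np.round(q).astype(np.int32)),1)
        return k
    def cost(p):
        k=sil(p); return -(k&m).sum()/max((k|m).sum(),1)
    best=min(((cost((x0[0]+a,x0[1]+b)),x0[0]+a,x0[1]+b) for a in range(-14,15,2) for b in range(-14,15,2)))
    r=minimize(cost,best[1:],method='Nelder-Mead',options=dict(initial_simplex=np.array(best[1:])+[[0,0],[1.5,0],[0,1.5]],xatol=.1))
    return r.x.round(1),r.fun
E
python3 - <<'E'
from btn import *
for n in('top0','scene0','wf','wp'):
    s,c=pickle.load(open(n+'.pkl','rb'));print(n,btnfit(s,c,(593.5,-20)))
E
```

```text
top0 (array([568.2,   2.8]), np.float64(0.0))
scene0 (array([585. , -58.4]), np.float64(0.0))
wf (array([566.8,   6.2]), np.float64(0.0))
wp (array([568.2,   2.8]), np.float64(0.0))btn.py:19: RuntimeWarning: overflow encountered in scalar negative
  k=sil(p); return -(k&m).sum()/max((k|m).sum(),1)
```

Unsigned overflow in the score; fixing.

```bash
sed -i 's/return -(k&m).sum()/return -float((k\&m).sum())/' btn.py
python3 - <<'E'
from btn import *
for n in('top0','scene0','wf','wp'):
    s,c=pickle.load(open(n+'.pkl','rb'));print(n,btnfit(s,c,(593.5,-20)))
E
```

```text
top0 (array([597.4, -20.7]), np.float64(-0.7778656126482213))
scene0 (array([595.5, -19.9]), np.float64(-0.7825216811207472))
wf (array([595. , -19.8]), np.float64(-0.7563629790310918))
wp (array([595.3, -20.3]), np.float64(-0.7204747774480712))
```

Button is at (595.3, −20.1). Moving above it.

Call:
play_rows([
  {"x":-1.08,"y":3.78,"z":0,"roll":0},
  {"x":-1.08,"y":3.78,"z":0,"roll":0},
  {"x":-1.08,"y":3.78,"z":0,"roll":0},
  {"x":-1.08,"y":3.78,"z":0,"roll":0},
  {"x":-1.08,"y":3.78,"z":0,"roll":0},
], gripper=5, grip_force=30)

```text
time: 18.3
ee_pos: [556.3, -86.5, 248.2]
eef_rot: [[-0.973, 0.229, 0.002], [0.229, 0.973, -0.002], [-0.002, -0.002, -1.0]]
contact_force: [0.7, 0.4, 0.0]
opening: 0.585
grasp_force: 0.0
```

Call:
play_rows([
  {"x":-1.08,"y":3.78,"z":0,"roll":0},
  {"x":-1.08,"y":3.78,"z":0,"roll":0},
  {"x":0,"y":0,"z":3,"roll":0},
  {"x":0,"y":0,"z":4,"roll":0},
  {"x":0,"y":0,"z":3,"roll":0},
])

```text
time: 18.72
ee_pos: [594.2, -18.8, 145.6]
eef_rot: [[-0.974, 0.227, 0.001], [0.227, 0.974, -0.002], [-0.001, -0.002, -1.0]]
contact_force: [-0.0, -0.4, 0.0]
opening: 0.585
grasp_force: 0.0
```

Call:
play_rows([
  {"x":0,"y":0,"z":0,"roll":0},
  {"x":0,"y":0,"z":0,"roll":0},
  {"x":0,"y":0,"z":0,"roll":0},
])

```text
time: 18.97
ee_pos: [595.3, -20.1, 151.3]
eef_rot: [[-0.973, 0.229, 0.005], [0.229, 0.973, -0.003], [-0.006, -0.001, -1.0]]
contact_force: [0.3, -0.1, 1.5]
opening: 0.586
grasp_force: 0.0
```

Run:
```python
from btn import *
s,c=cap('wrist','wb.png');print(btnfit(s,c,(595,-20)),np.round(s['eef_rot'],3).tolist(),s['ee_pos'])
plan(595.3,-20.1,9,166.76)
```

```text
(array([603.9, -59.8]), np.float64(-0.1633132859486058)) [[-0.973, 0.229, 0.005], [0.229, 0.973, -0.003], [-0.006, -0.001, -1.0]] [595.27350561 -20.062286   151.26195116]
t 19.02 q6 [-1.9 -0.1 11.4] cur yaw 166.74 | roll -0.000 rad then cm x 0.05 y -0.01 z 14.31 | before-roll cm [ 0.16  0.   14.31]
```

Call:
play_rows([
  {"x":0.05,"y":0,"z":3,"roll":0},
  {"x":0,"y":0,"z":3,"roll":0},
  {"x":0,"y":0,"z":3,"roll":0},
  {"x":0,"y":0,"z":2.5,"roll":0},
  {"x":0,"y":0,"z":1.5,"roll":0},
])

```text
time: 19.43
ee_pos: [595.3, -20.4, 19.1]
eef_rot: [[-0.973, 0.229, 0.005], [0.229, 0.973, -0.002], [-0.005, -0.001, -1.0]]
contact_force: [0.0, 0.1, 0.1]
opening: 0.584
grasp_force: 0.0
```

Call:
play_rows([
  {"x":0,"y":0,"z":0.45,"roll":0},
  {"x":0,"y":0,"z":0,"roll":0},
  {"x":0,"y":0,"z":0,"roll":0},
])

```text
time: 19.68
ee_pos: [596.4, -20.3, 17.4]
eef_rot: [[-0.973, 0.229, 0.007], [0.229, 0.973, -0.003], [-0.007, -0.001, -1.0]]
contact_force: [-0.7, 0.8, -0.1]
opening: 0.585
grasp_force: 0.0
```

Call:
play_rows([
  {"x":0,"y":0,"z":0,"roll":0},
  {"x":0,"y":0,"z":0,"roll":0},
  {"x":0,"y":0,"z":0,"roll":0},
  {"x":0,"y":0,"z":0,"roll":0},
  {"x":0,"y":0,"z":0,"roll":0},
], gripper=1.5)

```text
time: 20.1
ee_pos: [596.2, -20.2, 17.1]
eef_rot: [[-0.973, 0.229, 0.007], [0.229, 0.973, -0.003], [-0.008, -0.001, -1.0]]
contact_force: [-0.2, -0.5, 5.2]
opening: 0.271
grasp_force: 29.2
```

Call:
play_rows([
  {"x":0,"y":0,"z":0,"roll":0},
  {"x":0,"y":0,"z":0,"roll":0},
  {"x":0,"y":0,"z":0,"roll":0},
])

```text
time: 20.35
ee_pos: [596.2, -20.1, 17.1]
eef_rot: [[-0.973, 0.229, 0.007], [0.229, 0.973, -0.003], [-0.007, -0.001, -1.0]]
contact_force: [-0.1, 0.4, 5.8]
opening: 0.275
grasp_force: 29.2
```

The grip is on the barrel (23.4 mm). Lift.

Call:
play_rows([
  {"x":0,"y":0,"z":-1.5,"roll":0},
  {"x":0,"y":0,"z":-3,"roll":0},
  {"x":0,"y":0,"z":-4,"roll":0},
  {"x":0,"y":0,"z":-4,"roll":0},
  {"x":0,"y":0,"z":-4,"roll":0},
])

```text
time: 20.77
ee_pos: [594.1, -19.7, 182.7]
eef_rot: [[-0.973, 0.229, 0.005], [0.229, 0.973, -0.002], [-0.005, -0.001, -1.0]]
contact_force: [0.8, -0.7, -0.7]
opening: 0.271
grasp_force: 29.5
```

Call:
play_rows([
  {"x":0,"y":0,"z":-2.5,"roll":0.1},
  {"x":0,"y":0,"z":0,"roll":0.12},
  {"x":0,"y":0,"z":0,"roll":0.12},
  {"x":0,"y":0,"z":0,"roll":0.12},
  {"x":0,"y":0,"z":0,"roll":0.12},
])

```text
time: 21.18
ee_pos: [594.5, -19.6, 206.1]
eef_rot: [[-0.684, 0.729, 0.005], [0.729, 0.684, -0.003], [-0.006, 0.002, -1.0]]
contact_force: [-0.2, -0.3, -1.0]
opening: 0.271
grasp_force: 29.6
```

Call:
play_rows([
  {"x":0,"y":0,"z":0,"roll":0.12},
  {"x":0,"y":0,"z":0,"roll":0.12},
  {"x":0,"y":0,"z":0,"roll":0.12},
  {"x":0,"y":0,"z":0,"roll":0.12},
  {"x":0,"y":0,"z":0,"roll":0.12},
])

```text
time: 21.6
ee_pos: [594.4, -19.6, 205.9]
eef_rot: [[-0.153, 0.988, 0.005], [0.988, 0.153, -0.003], [-0.003, 0.005, -1.0]]
contact_force: [-0.6, -0.5, -0.3]
opening: 0.266
grasp_force: 29.5
```

Call:
play_rows([
  {"x":0,"y":0,"z":0,"roll":0.12},
  {"x":0,"y":0,"z":0,"roll":0.12},
  {"x":0,"y":0,"z":0,"roll":0.12},
  {"x":0,"y":0,"z":0,"roll":0.03},
  {"x":0,"y":0,"z":0,"roll":0},
])

```text
time: 22.02
ee_pos: [594.4, -19.7, 205.8]
eef_rot: [[0.23, 0.973, 0.005], [0.973, -0.23, -0.002], [-0.001, 0.005, -1.0]]
contact_force: [-0.9, 0.4, -0.9]
opening: 0.266
grasp_force: 29.5
```

Run:
```python
from h import *
plan(462.4,-261.2,207,76.8)
```

```text
t 22.02 q6 [-1.800e+00 -1.000e-01  1.014e+02] cur yaw 76.72 | roll -0.001 rad then cm x -26.53 y -7.34 z -0.12 | before-roll cm [-26.54  -7.3   -0.12]
```

Call:
play_rows([
  {"x":-3.8,"y":-1.05,"z":0,"roll":0},
  {"x":-3.8,"y":-1.05,"z":0,"roll":0},
  {"x":-3.8,"y":-1.05,"z":0,"roll":0},
  {"x":-3.8,"y":-1.05,"z":0,"roll":0},
  {"x":-3.8,"y":-1.05,"z":0,"roll":0},
])

```text
time: 22.43
ee_pos: [498.8, -193.9, 205.8]
eef_rot: [[0.226, 0.974, 0.005], [0.974, -0.226, -0.003], [-0.002, 0.006, -1.0]]
contact_force: [0.6, -0.8, 0.1]
opening: 0.268
grasp_force: 29.7
```

Call:
play_rows([
  {"x":-3.8,"y":-1.05,"z":0,"roll":0},
  {"x":-3.8,"y":-1.04,"z":0,"roll":0},
  {"x":0,"y":0,"z":0,"roll":0},
  {"x":0,"y":0,"z":0,"roll":0},
  {"x":0,"y":0,"z":0,"roll":0},
])

```text
time: 22.85
ee_pos: [462.2, -261.9, 205.6]
eef_rot: [[0.228, 0.974, 0.005], [0.974, -0.228, -0.002], [-0.001, 0.005, -1.0]]
contact_force: [-0.0, 0.3, -0.4]
opening: 0.274
grasp_force: 29.7
```

Run:
```python
from h import *
plan(462.2,-261.8,100,76.8);print(np.round(monitor.read_state()['eef_rot'],4).tolist())
```

```text
t 22.85 q6 [-29.6   0.   73.6] cur yaw 76.82 | roll 0.000 rad then cm x 0.02 y -0.00 z 10.56 | before-roll cm [ 0.03 -0.06 10.56]
[[0.2281, 0.9736, 0.0048], [0.9736, -0.2281, -0.0025], [-0.0013, 0.0052, -1.0]]
```

Straight down to TCP z≈82, then slowly to the expected 77.6.

Call:
play_rows([
  {"x":0,"y":0,"z":3,"roll":0},
  {"x":0,"y":0,"z":3,"roll":0},
  {"x":0,"y":0,"z":3,"roll":0},
  {"x":0,"y":0,"z":2,"roll":0},
  {"x":0,"y":0,"z":1,"roll":0},
])

```text
time: 23.27
ee_pos: [462.2, -260.2, 82.3]
eef_rot: [[0.225, 0.974, 0.001], [0.974, -0.225, -0.001], [-0.0, 0.001, -1.0]]
contact_force: [0.5, -0.5, -0.6]
opening: 0.269
grasp_force: 29.7
```

Call:
play_rows([
  {"x":0,"y":0,"z":0.3,"roll":0},
  {"x":0,"y":0,"z":0,"roll":0},
  {"x":0,"y":0,"z":0,"roll":0},
])

```text
time: 23.52
ee_pos: [463.6, -262.1, 83.7]
eef_rot: [[0.227, 0.974, 0.006], [0.974, -0.227, -0.003], [-0.002, 0.006, -1.0]]
contact_force: [0.6, -0.3, -0.8]
opening: 0.267
grasp_force: 29.7
```

Call:
play_rows([
  {"x":0,"y":0,"z":0.15,"roll":0},
  {"x":0,"y":0,"z":0,"roll":0},
])

```text
time: 23.68
ee_pos: [463.3, -262.4, 81.9]
eef_rot: [[0.228, 0.974, 0.006], [0.974, -0.228, -0.003], [-0.002, 0.006, -1.0]]
contact_force: [-0.3, 0.5, -0.1]
opening: 0.268
grasp_force: 29.7
```

Call:
play_rows([
  {"x":0,"y":0,"z":0.15,"roll":0},
  {"x":0,"y":0,"z":0.1,"roll":0},
  {"x":0,"y":0,"z":0,"roll":0},
])

```text
time: 23.93
ee_pos: [462.7, -262.2, 78.2]
eef_rot: [[0.228, 0.974, 0.004], [0.974, -0.228, -0.002], [-0.001, 0.005, -1.0]]
contact_force: [0.1, -0.0, -0.4]
opening: 0.267
grasp_force: 29.7
```

Call:
play_rows([
  {"x":0,"y":0,"z":0.1,"roll":0},
  {"x":0,"y":0,"z":0,"roll":0},
])

```text
time: 24.1
ee_pos: [462.8, -262.3, 77.6]
eef_rot: [[0.228, 0.974, 0.005], [0.974, -0.228, -0.003], [-0.002, 0.005, -1.0]]
contact_force: [-0.5, -0.1, 3.0]
opening: 0.267
grasp_force: 29.9
```

Call:
play_rows([
  {"x":0,"y":0,"z":0.07,"roll":0},
  {"x":0,"y":0,"z":0,"roll":0},
])

```text
time: 24.27
ee_pos: [462.9, -262.3, 77.6]
eef_rot: [[0.228, 0.974, 0.005], [0.974, -0.228, -0.003], [-0.002, 0.006, -1.0]]
contact_force: [-2.3, 2.0, 8.5]
opening: 0.267
grasp_force: 30.5
```

It is on the floor (77.6 as predicted). I'll ease off slightly, open and retreat.

Call:
play_rows([
  {"x":0,"y":0,"z":-0.06,"roll":0},
  {"x":0,"y":0,"z":0,"roll":0},
])

```text
time: 24.43
ee_pos: [462.8, -262.3, 77.6]
eef_rot: [[0.228, 0.974, 0.005], [0.974, -0.228, -0.003], [-0.002, 0.005, -1.0]]
contact_force: [-1.2, 0.6, 4.7]
opening: 0.272
grasp_force: 30.2
```

Call:
play_rows([
  {"x":0,"y":0,"z":0,"roll":0},
  {"x":0,"y":0,"z":0,"roll":0},
  {"x":0,"y":0,"z":0,"roll":0},
  {"x":0,"y":0,"z":0,"roll":0},
  {"x":0,"y":0,"z":0,"roll":0},
], gripper=5)

```text
time: 24.85
ee_pos: [462.7, -262.2, 76.9]
eef_rot: [[0.228, 0.974, 0.004], [0.974, -0.228, -0.002], [-0.001, 0.004, -1.0]]
contact_force: [-0.2, 1.0, -0.1]
opening: 0.586
grasp_force: 0.0
```

Call:
play_rows([
  {"x":0,"y":0,"z":-1,"roll":0},
  {"x":0,"y":0,"z":-2,"roll":0},
  {"x":0,"y":0,"z":-3,"roll":0},
  {"x":0,"y":0,"z":-4,"roll":0},
  {"x":0,"y":0,"z":-4,"roll":0},
])

```text
time: 25.27
ee_pos: [461.5, -261.5, 218.9]
eef_rot: [[0.228, 0.974, 0.003], [0.974, -0.228, -0.002], [-0.001, 0.004, -1.0]]
contact_force: [0.2, -0.1, 0.1]
opening: 0.584
grasp_force: 0.0
```

Call:
play_rows([
  {"x":0,"y":0,"z":-4,"roll":0},
  {"x":0,"y":0,"z":0,"roll":0},
  {"x":0,"y":0,"z":0,"roll":0},
])

```text
time: 25.52
ee_pos: [462.8, -262.2, 260.5]
eef_rot: [[0.228, 0.974, 0.009], [0.974, -0.228, -0.005], [-0.003, 0.01, -1.0]]
contact_force: [0.5, 0.6, -1.2]
opening: 0.582
grasp_force: 0.0
```

Run:
```python
from btn import *
from fit import fit
s,c=cap('wrist','we.png');print(s['time'],s['opening'])
print('spare',fit(s,c,(462.4,-261.2,167),122))
print('btn',btnfit(s,c,(462.5,-261.3),60.5))
s,c=cap('scene','se.png');print('spare scene',fit(s,c,(462.4,-261.2,167),122))
# shape of button in scene: black switch-block pixels in predicted place
for h in (66,75,90,100,110,120,128): 
    q=proj(s,c,[[462.5,-261.3,h]])[0].round().astype(int); print(h,q,c['frame'][q[1],q[0]])
```

```text
25.5167 0.5821672958339883
spare (array([ 462.81690202, -261.44201762,  166.52257616]), np.float64(-75.08064270019531))
btn (array([ 478. , -251.3]), np.float64(-0.10347390975705745))
spare scene (array([ 467.10966104, -262.30257044,  167.0949146 ]), np.float64(-31.98678970336914))
66 [247 253] [208 223 227]
75 [246 250] [192 208 215]
90 [246 245] [223 235 240]
100 [246 241] [22 19 19]
110 [245 238] [26 22 21]
120 [245 234] [168 167 166]
128 [244 231] [185 184 179]
```

Run:
```python
from h import *
import pickle
def blob(c,q,w,inv,thr):
    g=cv2.cvtColor(c['frame'],cv2.COLOR_BGR2GRAY);x,y=(q-w).astype(int)
    m=((g[y:y+2*w,x:x+2*w]<thr) if inv else (g[y:y+2*w,x:x+2*w]>thr)).astype(np.uint8)
    n,l,st,ce=cv2.connectedComponentsWithStats(m); 
    return [(ce[k]+[x,y]).round(1).tolist()+st[k].tolist() for k in range(1,n) if st[k][4]>15]
for n,w in(('wrist',40),('scene',12)):
    s,c=cap(n)
    q=proj(s,c,[[462.5,-261.3,z] for z in(60.5,103,124)]); print(n,q.round(1).tolist()); print(blob(c,q[1:].mean(0),w,True,55))
s,c=cap('scene');s0,c0=pickle.load(open('scene0.pkl','rb'))
d=cv2.absdiff(c['frame'],c0['frame']).max(2)
for nm,p in(('meter',(395,325)),('driver',(510,273)),('tape',(314,359)),('fullbase',(255,290))):
    print(nm,(d[p[1]-20:p[1]+20,p[0]-40:p[0]+40]>40).mean())
```

```text
wrist [[317.8, 216.1], [318.0, 226.9], [318.1, 233.4]]
[[315.8, 226.1, 29, 30, 24, 16, 121]]
scene [[247.0, 254.9], [245.4, 240.3], [244.6, 232.9]]
[[245.4, 237.8, 9, 8, 7, 11, 45]]
meter 0.0
driver 0.0
tape 0.0
fullbase 0.069375
```

The button stands upright where expected, the bystanders are unmoved and the arm is clear. Handing in.

```bash
python3 -c "
from h import *
print(job.hand_in())"
```

```text
the job is handed in; nothing more can be done
None
```

The job is handed in at about 25 s; no verdict came back. By my last measurements, the empty tray sits turned end for end on the full tray's lugs, centres within about 1 mm, the loose button stands upright on its floor, and the meter, screwdriver and tape have not moved.

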